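Lay the paten on the chalice

ROBOT

A 6-joint arm with a two-finger parallel gripper is mounted at the origin on the work surface. World frame = base frame: x ahead of the robot, y to its left, z up, the work surface at z = 0. Lengths are in mm, angles in rad, forces in N, time in s.
With the tool pointing down it reaches from about 400 to 925 mm from the base axis. Payload 12.5 kg.
Tool frame: the origin (TCP) lies at the very end of the fingers, on their centre line; the grasp point (between the pads) lies 19 mm behind it (grasp_offset is the distance from the TCP to the grasp point, in mm); z points along the fingers, y is the line along which they close (so a half turn about z gives the same grasp; the last joint's range is limited). The gripper opens to 95 mm and grips with 3 to 60 N. Pads are 20 mm wide; open, the fingers measure 119 mm over their backs; the gripper's body (75 mm by 180 mm) begins 59 mm behind the grasp point.
Start: joints at [-1.246, 0.491, 1.559, -0, 1.092, -0.106], TCP at [261.023, -567.903, 214.661] pointing down, gripper open.
Joint ranges: [-3.1, 3.1], [-0.84, 2.19], [0.05, 2.79], [-1.13, 4.28], [0.06, 2.93], [-2.69, 2.69]. Speed limits (rad/s): [2.22, 2.22, 2.79, 3.14, 3.14, 3.14].

INTERFACE

Orientations are given as [roll, pitch, yaw] about the fixed x, y, z axes, in that order (R = Rz(yaw) Ry(pitch) Rx(roll)).
In Python, from cell import state, read_camera, job_done, grasp_offset gives the robot as it stands.
- The arm moves only by the tool arm_command, never from a script. Its argument "deltas" is a list of rows, each an object of numbers: "dx", "dy", "dz": the shift along the world's x, y, z in m; "yaw": the turn about the world's z in degrees. In form: [{"dx": .., "dy": .., "dz": .., "yaw": ..}, ...]. A call has 1 to 20 rows; each row shifts and turns the commanded pose from where the row before left it; what a row does not reach is not made up. A row lasts 1/10 s, in which the tool goes at most 50 mm and 8.59 degrees, less where a joint would pass 70% of its speed; a pose out of reach is approached as far as the arm can. A call with a gripper value outside its range is refused whole. "gripper" is the finger opening in m, from 0 to 0.0951, set as the call begins (left out, the last holds). The fingers move at their own pace and stop on an object; the grip force is fixed at half the most. Time passes only in rows, so rows that do not move let the fingers close. It gives the time, the measured TCP pose, the force, the opening and the grip force at its end, in the units of the state.
- state(): the state, without advancing time (a new reading comes with each control period).
- read_camera(name): name is "side" or "top"; returns a dict with "color" (480x640x3 uint8, red, green, blue), "range_z" (480x640 float32, mm along the optical axis (not along the pixel's ray), 0 where there is no reading), "fx", "fy", "cx", "cy" (pixels), "extrinsics" (4x4, takes a point from camera to world coordinates). Camera axes: x right, y up, looking along -z (the intrinsics and any distortion apply to the point x, -y, -z); pixel columns grow to the right and rows downward; lengths in mm; the calibration is good to about 2 mm. A picture is of the moment at which its call begins.
- job_done(): hands the job in; it is judged then, once.
The state is a dict: "t": time; "joints": joint angles; "qvel": joint speeds; "tau": joint torques, N m; "eef_pos": TCP position; "tcp_rot": TCP orientation; "ft_force": force on the tool from outside, world axes, zero at the start; "moment": the same for the moment, N m; "opening": opening from 0.0 (shut) to 1.0 (fully open); "grip_force": force on a finger pad.
Only numpy, scipy, OpenCV 4.12 (cv2) and the standard library are available. Lean on these libraries where they do the work, as an engineer would, in place of code of your own. Each camera call takes 0.05 s, during which the arm holds its last target. There are 200 camera calls.

TASK

Slide the paten, the shallow silver plate on the oak rack, out under the taper holder until its rim stands well out over the front edge of the board, still lying flat; take it by that rim and set it gently on the rim of the chalice, level and centred, and let go. Do not knock the taper holder in its clips, drop the paten, or shove or tip the chalice. Leave the bowl, the votive cups and the spoon where they are.

Things in the scene. Friction and masses are not known exactly. Their poses are not given: they have to be found in the camera images.
- paten_center (a point): The paten: shallow round silver-plated plate lying on the oak rack, 124 mm across, 12 mm high, 0.15 to 0.3 kg. Flat floor 104 mm across, 3 mm thick; round it a straight rim wall 3 mm thick flares out and up at 44 degrees to the horizontal, 14 mm along its slope. Point: on the plate's axis, 6 mm above its underside (half-way up); z up out of the plate, yaw means nothing (it is round).
- ledge_edge (a point): Middle of the front edge of the oak rack's board, on its top face. The rack is fixed, ahead of the robot and a little to its left, its front facing right; place and yaw differ at each start. x runs level along the board from this edge to the back (to the robot's left); y along the edge; z up. The board is 200 mm deep, 240 wide, 18 thick, its top 70 mm above the counter; below it the front is open.
- taper_mid (a point): Middle of the brass taper holder: a 12 mm tube with a turned handle and a snuffer bell at the ends, 0.42 m long in all, gripped level by spring clips under two bracket arms 108 mm to each side. It runs along the rack's y, its centre 135 mm above the board and 50 mm behind the front edge, so a tool pointing straight down cannot work there. It does not move.
- taper_holder: The same taper holder; origin at the middle of its tube, y along the tube. The steel bracket arms above it run back level, 165 mm above the board, to uprights at the board's back corners.
- chalice_rim (a point): The chalice: a silver-plated cup on a knopped stem and round foot, 165 mm tall, foot 112 mm across, 0.55 kg, standing loose on the counter to the robot's right, nearer or farther than the copper bowl (they change places). Point: the centre of its mouth, level with the rim; the rim is 76 mm across outside; z up.
- lavabo_bowl: Bystander: small open copper bowl, 116 mm across, 50 mm high, loose; origin at the centre of its underside.
- votive_a: Bystander: amber glass votive cup, 60 mm across, 62 mm high, loose, on the counter near the robot; origin at the centre of its underside.
- votive_b: Bystander: a second, like cup on the counter farther out; origin at the centre of its underside.
- incense_spoon: Bystander: brass spoon 130 mm long lying on the counter before the rack's open front; origin under its middle, x along it.
Mind the look-alikes: they are no part of the job. Of the things that look like the part that bears chalice_rim, the smaller one is meant. There is more than one size of the part that bears paten_center; the job needs the smaller.

How it is judged:
By the outcome, as a careful person would: the job done as asked, in the order asked, and still so for the second after the job is handed in, with the robot touching nothing.
It also fails if it takes over 64 s, if anything falls off the work surface, if the arm or the gripper's body presses on something with over 40 N, if the wrist force passes 120 N, or if a joint passes its speed limit or range.

## Working session

There is one attempt and no reset: what is moved stays moved. The work goes in short steps, Python scripts to look and compute and a tool call to move; the robot and the scene stay as the last step left them, time stands still between calls to the robot, and variables do not carry over. Pictures are saved under pics/ and viewed, at most 10 in all, crops included, and the job is handed in when it is done.

Besides the shell and the picture viewer there is one more tool, called after ">>>" as name([rows], argument=value, ...), one row to a line, values as JSON. arm_command: Moves the arm, as the interface text tells. Its arguments: {"type":"object","properties":{"deltas":{"type":"array"},"gripper":{"type":"number"}},"required":["deltas"]}

```bash
ls; mkdir -p pics; cat > h.py <<'E'
import numpy as np, cv2
from cell import *
def world(c, u, v, z=None):
    """pixels -> world by range (z None) or onto plane z"""
    u=np.atleast_1d(u).astype(int) if z is None else np.atleast_1d(u); v=np.atleast_1d(v).astype(int) if z is None else np.atleast_1d(v)
    d=np.stack([(u-c['cx'])/c['fx'],-(v-c['cy'])/c['fy'],-np.ones(len(u))],1)
    E=np.array(c['extrinsics']); D=d@E[:3,:3].T
    s=c['range_z'][v,u] if z is None else (z-E[2,3])/D[:,2]
    return E[:3,3]+D*s[:,None]
def save(c,n): cv2.imwrite('pics/'+n,c['color'][:,:,::-1])
E
python3 - <<'E'
from h import *
for n in('top','side'):
    c=read_camera(n); save(c,n+'0.png'); print(n,{k:v for k,v in c.items() if k not in('color','range_z')})
s=state();print(s)
E
```

```text
pics
top {'fx': 540.129621365684, 'fy': 540.129621365684, 'cx': 314.3308786843105, 'cy': 239.4239953634286, 'extrinsics': array([[-8.72484313e-03,  9.96022019e-01, -8.86792851e-02,
         4.38996614e+02],
       [-9.99615766e-01, -1.10207578e-02, -2.54335237e-02,
        -5.85367942e+01],
       [-2.63096625e-02,  8.84233080e-02,  9.95735467e-01,
         1.18672919e+03],
       [ 0.00000000e+00,  0.00000000e+00,  0.00000000e+00,
         1.00000000e+00]])}
side {'fx': 614.432386760882, 'fy': 614.432386760882, 'cx': 309.9972355373499, 'cy': 241.67695506052422, 'extrinsics': array([[-7.84531486e-01,  3.46560820e-01, -5.14204187e-01,
        -1.98576542e+02],
       [-6.19970108e-01, -4.22145201e-01,  6.61385285e-01,
         8.65533860e+02],
       [ 1.21413973e-02,  8.37668805e-01,  5.46043550e-01,
         8.86029810e+02],
       [ 0.00000000e+00,  0.00000000e+00,  0.00000000e+00,
         1.00000000e+00]])}
{'t': 0.1, 'joints': array([-1.24560198e+00,  4.91484667e-01,  1.55940587e+00,  6.42226911e-07,
        1.09169702e+00, -1.05560442e-01]), 'qvel': array([-1.85118794e-04, -1.44123999e-03, -2.40246781e-03,  2.23320192e-03,
        5.88996853e-06,  1.33369091e-04]), 'tau': array([ 4.71073654e-03, -6.13621688e+01, -2.58605665e+01,  6.94179442e-02,
        4.70067433e-02, -4.86775787e-05]), 'eef_pos': array([ 260.9446312 , -567.67454323,  214.12328484]), 'tcp_rot': array([-3.14060335e+00, -1.05393471e-04,  4.30754441e-01]), 'ft_force': array([ 0.57167515, -0.35175431, -0.80261665]), 'moment': array([ 0.05380351, -0.02009904,  0.02623974]), 'grip_force': 0.0, 'opening': 1.0002175250941177}
```

View pics/top0.png

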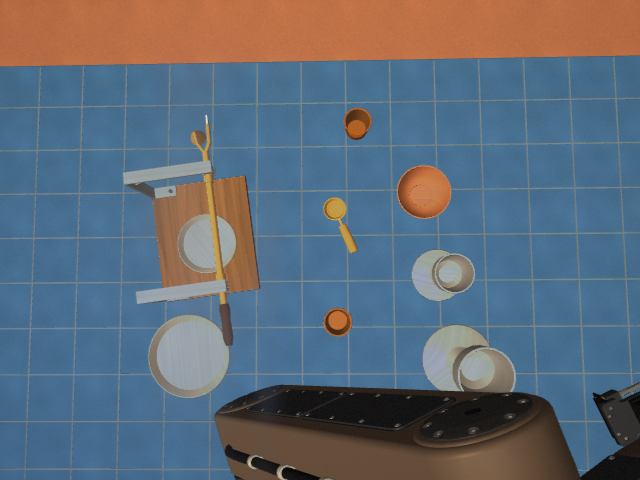

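View pics/side0.png

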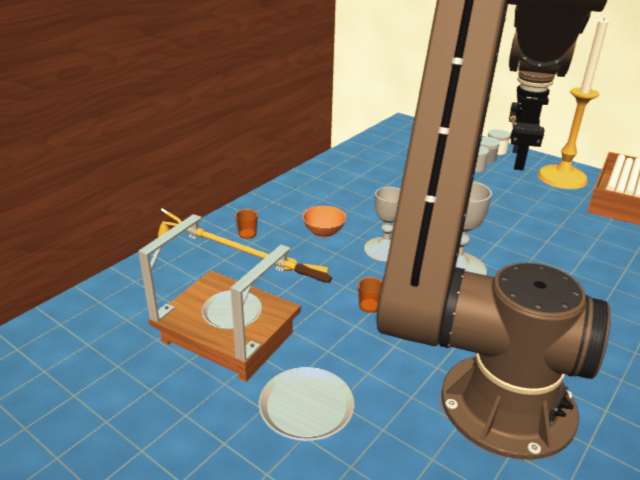

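The top view shows:
- Board at px (155-260, 175-298), with its front edge running (245,177)→(259,290).
- Small paten on the board at (207,243). The large plate at (189,355) is the decoy.
- Small chalice mouth at (453,272), with the larger one nearer at (485,370).

The side view confirms the layout. Next I measure these.

```bash
cat > m.py <<'E'
from h import *
def circ(P):
    P=P[cv2.convexHull(P[:,:2].astype(np.float32),returnPoints=False).ravel()] if len(P)>3 else P
    A=np.c_[2*P[:,:2],np.ones(len(P))]; s=np.linalg.lstsq(A,(P[:,:2]**2).sum(1),rcond=None)[0]
    return s[:2],np.sqrt(s[2]+s[:2]@s[:2])
def cloud(c):
    v,u=np.mgrid[0:480,0:640]; return world(c,u.ravel(),v.ravel()).reshape(480,640,3)
E
python3 - <<'E'
from m import *
c=read_camera('top'); W=cloud(c); hsv=cv2.cvtColor(c['color'],cv2.COLOR_RGB2HSV)
def box(u0,v0,u1,v1):
    m=np.zeros((480,640),bool); m[v0:v1,u0:u1]=1; return m
b=box(130,160,280,305)
brd=b&(abs(W[...,2]-70)<6)&(hsv[...,1]>90)&(hsv[...,0]<25)
v,u=np.nonzero(brd); P=world(c,u,v,70.)
r=cv2.minAreaRect(P[:,:2].astype(np.float32)); print('board',r,cv2.boxPoints(r))
pat=box(165,200,250,290)&(W[...,2]>68)&(W[...,2]<95)&(hsv[...,1]<60)
k=max(range(1,(L:=cv2.connectedComponentsWithStats(pat.astype(np.uint8)))[0]),key=lambda i:L[2][i,4])
print(L[2]); v,u=np.nonzero(pat); P=world(c,u,v,81.); print('paten',circ(P), W[pat][:,2].mean())
for n,bx in(('small',(405,240,480,305)),('big',(415,320,520,400))):
    m=box(*bx); z=W[...,2][m]; zt=np.percentile(z,99.5); t=m&(W[...,2]>np.percentile(z,99)-8)&(hsv[...,1]<60)
    v,u=np.nonzero(t); print(n,zt,circ(W[t]),t.sum()); 
tb=box(190,150,235,340)&(W[...,2]>195)&(W[...,2]<222)&(hsv[...,1]>90)
v,u=np.nonzero(tb);Q=W[tb];print('tube',len(Q),Q[:,2].mean(),cv2.fitLine(Q[:,:2].astype(np.float32),2,0,.1,.1).ravel())
ar=b&(W[...,2]>224)&(W[...,2]<250); 
L=cv2.connectedComponentsWithStats(ar.astype(np.uint8))
for i in range(1,L[0]):
    if L[2][i,4]>100: q=W[L[1]==i]; print('arm',q[:,2].mean(),cv2.minAreaRect(q[:,:2].astype(np.float32)))
E
```

```text
board ((544.07421875, 198.91299438476562), (239.3987579345703, 199.05206298828125), 7.367539882659912) [[412.60052  282.26785 ]
 [438.12567   84.859146]
 [675.5479   115.558136]
 [650.02277  312.96686 ]]
[[     0      0    640    480 304878]
 [   249    209      1      1      1]
 [   177    214     39     59   1704]
 [   217    216     19     51    608]
 [   208    281      1      1      1]
 [   215    280      1      1      1]
 [   194    283      1      1      1]
 [   201    282      1      1      1]
 [   180    285      1      1      1]
 [   187    284      1      1      1]
 [   165    287      1      1      1]
 [   172    286      2      1      2]]
paten (array([517.64522732, 196.23793877]), np.float64(76.19668621832923)) 75.01451050948194
small 168.28622408005597 (array([ 455.6540364 , -196.76350246]), np.float64(119.49529216860901)) 241
big 717.2825705316961 (array([ 469.07925874, -184.53940751]), np.float64(129.54288674708846)) 109
tube 852 210.5256455543827 [9.9165142e-01 1.2894744e-01 5.5182336e+02 1.4958301e+02]
arm 235.54070967299845 ((649.5430297851562, 224.72775268554688), (23.577415466308594, 149.18455505371094), 7.665011405944824)
arm 234.94906581792156 ((434.5845031738281, 202.526611328125), (22.096221923828125, 160.4135284423828), 7.398012638092041)
```

```bash
python3 - <<'E'
from m import *
c=read_camera('top'); W=cloud(c); hsv=cv2.cvtColor(c['color'],cv2.COLOR_RGB2HSV)
def comp(m,mn):
    L=cv2.connectedComponentsWithStats(m.astype(np.uint8)); return np.isin(L[1],[i for i in range(1,L[0]) if L[2][i,4]>mn])
def box(u0,v0,u1,v1):
    m=np.zeros((480,640),bool); m[v0:v1,u0:u1]=1; return m
E0=np.array([556.8,100.2]); X=np.array([-.128,.9917]); Y=np.array([-.9917,-.128])
pat=comp(box(165,200,250,290)&(W[...,2]>68)&(W[...,2]<95)&(hsv[...,1]<60),100)
v,u=np.nonzero(pat); P=world(c,u,v,81.)
p,r=circ(P[(np.abs((P[:,:2]-E0)@X-50)>14)]); print('paten',p,r,'rack',(p-E0)@X,(p-E0)@Y)
q=cv2.minEnclosingCircle(P[:,:2].astype(np.float32));print(q)
gray=hsv[...,1]<60
for n,bx in(('small',(405,240,480,305)),('big',(415,320,520,392))):
    m=box(*bx)&gray&(W[...,2]>100)&(W[...,2]<300); zt=np.percentile(W[m][:,2],97); t=comp(m&(W[...,2]>zt-8),30)
    v,u=np.nonzero(t); print(n,zt,cv2.minEnclosingCircle(world(c,u,v,zt)[:,:2].astype(np.float32)),cv2.minEnclosingCircle(W[t][:,:2].astype(np.float32)))
    mm=comp(box(*bx)&gray&(W[...,2]>3)&(W[...,2]<25),50); print(' foot',cv2.minEnclosingCircle(W[mm][:,:2].astype(np.float32)))
s=read_camera('side'); Ws=cloud(s)
hs=cv2.cvtColor(s['color'],cv2.COLOR_RGB2HSV)
m=comp(box(185,280,275,335)&(hs[...,1]<60)&(Ws[...,2]>68)&(Ws[...,2]<90),100)
v,u=np.nonzero(m);P=world(s,u,v,81.);print('side paten',cv2.minEnclosingCircle(P[:,:2].astype(np.float32)))
# gripper
g=(Ws[...,2]>200)&(Ws[...,2]<330)&(np.hypot(Ws[...,0]-261,Ws[...,1]+568)<130)
for a in range(210,330,15):
    q=Ws[g&(abs(Ws[...,2]-a)<7)]
    if len(q)>5: d=(q[:,:2]-[261,-568])@np.array([[np.cos(.43),-np.sin(.43)],[np.sin(.43),np.cos(.43)]]); print(a,len(q),d.min(0).round(),d.max(0).round())
E
```

```text
paten [532.57242841 192.92142352] 60.42191955966873 rack 95.0529648687977 12.158140533966494
((532.30517578125, 192.734619140625), 61.085121154785156)
small 167.1837882842879 ((463.8898620605469, -293.958740234375), 37.73838424682617) ((463.86053466796875, -294.6295166015625), 38.11848449707031)
 foot ((465.87890625, -293.6163635253906), 56.83402633666992)
big 221.8898915509912 ((284.4038391113281, -330.8700866699219), 51.479347229003906) ((283.13592529296875, -331.35247802734375), 50.94709777832031)
 foot ((286.9668884277344, -328.68975830078125), 75.4024429321289)
side paten ((528.7540283203125, 189.12998962402344), 61.8754768371582)
225 65 [-13. -55.] [11. 58.]
240 73 [-12. -56.] [11. 67.]
255 50 [-13.  50.] [11. 62.]
270 57 [-12.  51.] [10. 64.]
285 31 [-13.  52.] [10. 62.]
300 153 [-37. -88.] [34. 87.]
315 225 [-35. -80.] [34. 92.]
```

Gripper body confirmed at 180 mm along the closing axis. The plan, all with the tool pointing down:
1. Go between the bracket arms behind the tube and push the paten's rear rim forward.
2. Turn 90° and take the front rim, one finger inside and one outside.

>>> arm_command([
  {"dz":0.04},
  {"dz":0.046},
  {"dx":0.015,"dy":0.045,"yaw":4},
  {"dx":0.015,"dy":0.045,"yaw":4},
  {"dx":0.015,"dy":0.045,"yaw":4},
  {"dx":0.015,"dy":0.045,"yaw":4},
  {"dx":0.015,"dy":0.045,"yaw":4},
  {"dx":0.015,"dy":0.045,"yaw":4},
  {"dx":0.015,"dy":0.045,"yaw":4},
  {"dx":0.015,"dy":0.045,"yaw":4},
  {"dx":0.015,"dy":0.045,"yaw":4},
  {"dx":0.015,"dy":0.045,"yaw":4},
  {"dx":0.015,"dy":0.045,"yaw":4},
  {"dx":0.015,"dy":0.045,"yaw":4},
  {"dx":0.015,"dy":0.045,"yaw":4},
  {"dx":0.015,"dy":0.045,"yaw":4},
  {"dx":0.015,"dy":0.045,"yaw":4},
  {"dx":0.015,"dy":0.045,"yaw":4},
  {"dx":0.015,"dy":0.045,"yaw":4},
  {"dx":0.015,"dy":0.045,"yaw":4.7},
], gripper=0.03)

```text
$.deltas[0]: bad value
```

>>> arm_command([
  {"dx":0,"dy":0,"dz":0.04,"yaw":0},
  {"dx":0,"dy":0,"dz":0.046,"yaw":0},
  {"dx":0.015,"dy":0.045,"dz":0,"yaw":4},
  {"dx":0.015,"dy":0.045,"dz":0,"yaw":4},
  {"dx":0.015,"dy":0.045,"dz":0,"yaw":4},
  {"dx":0.015,"dy":0.045,"dz":0,"yaw":4},
  {"dx":0.015,"dy":0.045,"dz":0,"yaw":4},
  {"dx":0.015,"dy":0.045,"dz":0,"yaw":4},
  {"dx":0.015,"dy":0.045,"dz":0,"yaw":4},
  {"dx":0.015,"dy":0.045,"dz":0,"yaw":4},
  {"dx":0.015,"dy":0.045,"dz":0,"yaw":4},
  {"dx":0.015,"dy":0.045,"dz":0,"yaw":4},
  {"dx":0.015,"dy":0.045,"dz":0,"yaw":4},
  {"dx":0.015,"dy":0.045,"dz":0,"yaw":4},
  {"dx":0.015,"dy":0.045,"dz":0,"yaw":4},
  {"dx":0.015,"dy":0.045,"dz":0,"yaw":4},
  {"dx":0.015,"dy":0.045,"dz":0,"yaw":4},
  {"dx":0.015,"dy":0.045,"dz":0,"yaw":4},
  {"dx":0.015,"dy":0.045,"dz":0,"yaw":4},
  {"dx":0.015,"dy":0.045,"dz":0,"yaw":4.7},
], gripper=0.03)

```text
t: 2.25
eef_pos: [531.2, 244.2, 300.7]
tcp_rot: [3.141, 0.0, 1.703]
ft_force: [1.0, -0.7, 0.3]
opening: 0.312
grip_force: 0.0
```

>>> arm_command([
  {"dx":0.001,"dy":0.02,"dz":0,"yaw":-0.2},
  {"dx":0.001,"dy":0.018,"dz":0,"yaw":0},
  {"dx":0,"dy":0,"dz":-0.03,"yaw":0},
  {"dx":0,"dy":0,"dz":-0.03,"yaw":0},
  {"dx":0,"dy":0,"dz":0,"yaw":0},
  {"dx":0,"dy":0,"dz":0,"yaw":0},
])

```text
t: 2.85
eef_pos: [533.2, 279.9, 241.4]
tcp_rot: [-3.142, 0.0, 1.695]
ft_force: [-0.2, 0.1, 0.7]
opening: 0.319
grip_force: 0.0
```

```bash
python3 - <<'E'
from h import *
s=state(); print(s['eef_pos'],s['tcp_rot'])
c=read_camera('top'); t=c['color'][100:340,90:330]; S=read_camera('side'); q=S['color'][140:400,80:400]
cv2.imwrite('pics/a1.png',np.hstack([cv2.resize(t,(400,400)),cv2.resize(q,(400,400))])[:,:,::-1])
E
```

```text
[533.24363239 279.86377592 241.40548547] [-3.14158625e+00  5.59844126e-05  1.69549698e+00]
```

View pics/a1.png

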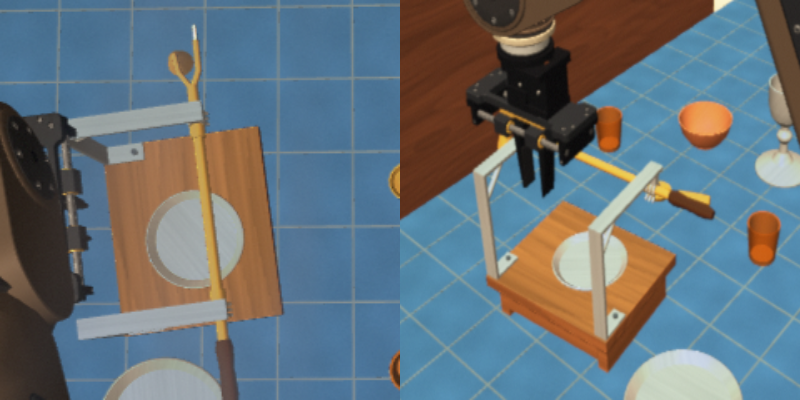

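The picture shows the open fingers behind the paten, between the two arms. Before lowering, I check forearm clearance over the near bracket.

```bash
python3 - <<'E'
from m import *
s=state(); q=s['joints']; print(q.round(3), 'forearm slope deg',np.degrees(q[1]+q[2])-90)
p=s['eef_pos'][:2]; r=p/np.hypot(*p)
for n in('side','top'):
    W=cloud(read_camera(n)).reshape(-1,3); W=W[(W[:,2]>250)&(W[:,2]<900)]
    a=(W[:,:2]-p)@r; l=(W[:,:2]-p)@np.array([-r[1],r[0]])
    for k in range(-300,60,40):
        m=(a>k)&(a<k+40)&(abs(l)<110)
        if m.sum()>8: print(n,k,np.percentile(W[m][:,2],2).round(),W[m][:,2].max().round())
E
```

```text
[ 0.374  0.432  1.582 -0.     1.125  0.249] forearm slope deg 25.410589094226467
side -300 621.0 666.0
side -260 602.0 720.0
side -220 577.0 701.0
side -180 546.0 675.0
side -140 524.0 648.0
side -100 327.0 623.0
side -60 283.0 596.0
side -20 261.0 578.0
side 20 284.0 561.0
top -300 647.0 742.0
top -260 630.0 731.0
top -220 612.0 704.0
top -180 588.0 677.0
top -140 536.0 650.0
top -100 357.0 623.0
top -60 338.0 596.0
top -20 335.0 579.0
top 20 336.0 561.0
```

>>> arm_command([
  {"dx":0,"dy":0,"dz":-0.03,"yaw":0},
  {"dx":0,"dy":0,"dz":-0.03,"yaw":0},
  {"dx":0,"dy":0,"dz":-0.03,"yaw":0},
  {"dx":0,"dy":0,"dz":-0.03,"yaw":0},
  {"dx":0,"dy":0,"dz":-0.02,"yaw":0},
  {"dx":0,"dy":0,"dz":-0.01,"yaw":0},
  {"dx":0,"dy":0,"dz":0,"yaw":0},
  {"dx":0,"dy":0,"dz":0,"yaw":0},
])

```text
t: 3.85
eef_pos: [533.6, 280.3, 91.8]
tcp_rot: [3.14, -0.0, 1.696]
ft_force: [0.3, -0.1, -0.6]
opening: 0.312
grip_force: 0.0
```

>>> arm_command([
  {"dx":0,"dy":0,"dz":-0.009,"yaw":0},
  {"dx":0,"dy":0,"dz":-0.008,"yaw":0},
  {"dx":0,"dy":0,"dz":0,"yaw":0},
  {"dx":0.001,"dy":-0.007,"dz":0,"yaw":0},
  {"dx":0.001,"dy":-0.006,"dz":0,"yaw":0},
  {"dx":0,"dy":-0.005,"dz":0,"yaw":0},
  {"dx":0.001,"dy":-0.005,"dz":0,"yaw":0},
  {"dx":0.001,"dy":-0.005,"dz":0,"yaw":0},
  {"dx":0,"dy":-0.005,"dz":0,"yaw":0},
  {"dx":0.001,"dy":-0.005,"dz":0,"yaw":0},
  {"dx":0.001,"dy":-0.005,"dz":0,"yaw":0},
  {"dx":0,"dy":-0.005,"dz":0,"yaw":0},
  {"dx":0.001,"dy":-0.005,"dz":0,"yaw":0},
  {"dx":0.001,"dy":-0.005,"dz":0,"yaw":0},
  {"dx":0,"dy":-0.005,"dz":0,"yaw":0},
  {"dx":0,"dy":0,"dz":0,"yaw":0},
])

```text
t: 5.45
eef_pos: [541.1, 216.4, 73.6]
tcp_rot: [-3.142, 0.0, 1.696]
ft_force: [0.3, 0.9, -0.6]
opening: 0.32
grip_force: 0.0
```

>>> arm_command([
  {"dx":0.001,"dy":-0.005,"dz":0,"yaw":0},
  {"dx":0,"dy":-0.005,"dz":0,"yaw":0},
  {"dx":0.001,"dy":-0.005,"dz":0,"yaw":0},
  {"dx":0.0005,"dy":-0.004,"dz":0,"yaw":0},
  {"dx":0,"dy":0,"dz":0,"yaw":0},
  {"dx":0,"dy":0,"dz":0,"yaw":0},
])

```text
t: 6.05
eef_pos: [543.6, 197.9, 73.7]
tcp_rot: [3.141, 0.0, 1.696]
ft_force: [-0.1, 0.6, -0.4]
opening: 0.318
grip_force: 0.0
```

```bash
cat > pat.py <<'E'
from m import *
E0=np.array([556.8,100.2]); X=np.array([-.128,.9917]); Y=np.array([-.9917,-.128])
def paten(c,z=81.,lo=66,hi=95,name=None):
    W=cloud(c); h=cv2.cvtColor(c['color'],cv2.COLOR_RGB2HSV); d=W[...,:2]-E0
    m=(W[...,2]>lo)&(W[...,2]<hi)&(h[...,1]<60)&(abs(d@Y)<90)&(d@X>-90)&(d@X<165)
    L=cv2.connectedComponentsWithStats(m.astype(np.uint8)); m=np.isin(L[1],[i for i in range(1,L[0]) if L[2][i,4]>80])
    v,u=np.nonzero(m); P=world(c,u,v,z)[:,:2]; d=P-E0
    print('rack x %.1f..%.1f y %.1f..%.1f'%(*np.percentile(d@X,[.3,99.7]),*np.percentile(d@Y,[.3,99.7])), 'n',len(P),'z(x) slope',np.polyfit((W[m][:,:2]-E0)@X,W[m][:,2],1),circ(P))
E
python3 - <<'E'
from pat import *
s=state(); d=s['eef_pos'][:2]-E0; print('tcp rack',d@X,d@Y,s['ft_force'])
c=read_camera('top'); paten(c); t=c['color'][100:340,90:330]; S=read_camera('side'); paten(S); q=S['color'][140:400,80:400]
cv2.imwrite('pics/a2.png',np.hstack([cv2.resize(t,(400,400)),cv2.resize(q,(400,400))])[:,:,::-1])
E
```

```text
tcp rack 98.58611396776391 0.600280763933714 [-0.08052256  0.60098095 -0.35272591]
rack x -35.3..67.3 y -50.1..68.6 n 2488 z(x) slope [-1.96557858e-02  7.50591002e+01] (array([544.80843438, 120.37163795]), np.float64(59.539760920407836))
rack x -39.1..76.6 y 15.3..72.2 n 621 z(x) slope [-1.17608938e-02  7.71693845e+01] (array([535.56181034, 116.94067974]), np.float64(56.61277703510444))
```

View pics/a2.png

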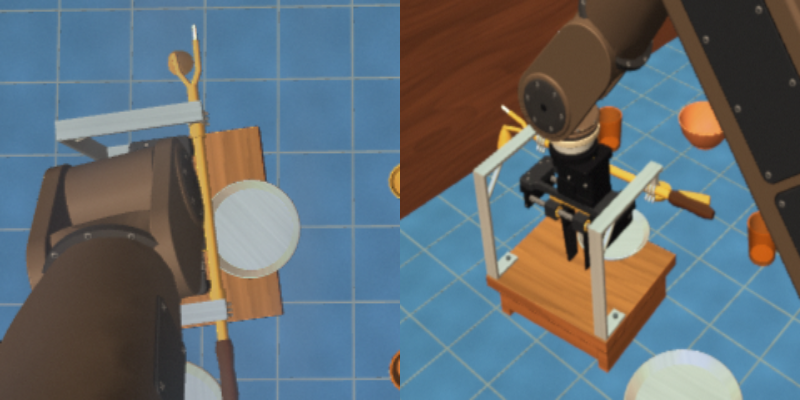

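Paten now reaches about 36 mm out over the edge (right of the tube in the crop), flat, and centred 9 mm along y. I back off, rise, and turn to the front.

>>> arm_command([
  {"dx":-0.002,"dy":0.015,"dz":0,"yaw":0},
  {"dx":-0.003,"dy":0.025,"dz":0,"yaw":0},
  {"dx":0,"dy":0,"dz":0.02,"yaw":0},
  {"dx":0,"dy":0,"dz":0.04,"yaw":0},
  {"dx":0,"dy":0,"dz":0.04,"yaw":0},
  {"dx":0,"dy":0,"dz":0.04,"yaw":0},
  {"dx":0,"dy":0,"dz":0.04,"yaw":0},
  {"dx":0,"dy":0,"dz":0.04,"yaw":0},
  {"dx":0,"dy":0,"dz":0.02,"yaw":0},
  {"dx":0,"dy":-0.01,"dz":0,"yaw":-8.5},
  {"dx":0.001,"dy":-0.02,"dz":0,"yaw":-8.5},
  {"dx":0.002,"dy":-0.02,"dz":0,"yaw":-8.5},
  {"dx":0.002,"dy":-0.02,"dz":0,"yaw":-8.5},
  {"dx":0.002,"dy":-0.02,"dz":0,"yaw":-8.5},
  {"dx":0.002,"dy":-0.02,"dz":0,"yaw":-8.5},
  {"dx":0.002,"dy":-0.02,"dz":0,"yaw":-8.5},
  {"dx":0.002,"dy":-0.02,"dz":0,"yaw":-8.5},
  {"dx":0.002,"dy":-0.02,"dz":0,"yaw":-8.5},
  {"dx":0,"dy":-0.018,"dz":0,"yaw":-8.5},
])

```text
t: 8.05
eef_pos: [553.7, 50.3, 313.7]
tcp_rot: [3.142, -0.0, 0.207]
ft_force: [0.9, 0.0, 0.7]
opening: 0.312
grip_force: 0.0
```

>>> arm_command([
  {"dx":0,"dy":0,"dz":0,"yaw":-5},
  {"dx":0,"dy":0,"dz":0,"yaw":0},
  {"dx":0,"dy":0,"dz":0,"yaw":0},
], gripper=0.06)

```text
t: 8.35
eef_pos: [553.5, 50.9, 313.7]
tcp_rot: [3.142, 0.0, 0.129]
ft_force: [-0.6, 0.4, -0.2]
opening: 0.513
grip_force: 0.0
```

```bash
python3 - <<'E'
from pat import *
s=state(); d=s['eef_pos'][:2]-E0; print('tcp rack',d@X,d@Y,s['eef_pos'],np.degrees(s['tcp_rot']))
paten(read_camera('top')); paten(read_camera('side'))
E
```

```text
tcp rack -48.466453430412244 9.576188450158972 [553.50651545  50.9028139  313.68371847] [1.79999266e+02 7.49824829e-04 7.37866935e+00]
rack x -18.7..67.4 y -4.6..29.0 n 467 z(x) slope [-5.35976730e-03  7.34762832e+01] (array([549.63917072, 124.98206834]), np.float64(41.66081314612938))
rack x -39.8..78.5 y -46.2..71.9 n 1027 z(x) slope [-1.99612882e-03  7.71228575e+01] (array([540.6456199 , 119.04230832]), np.float64(60.79997390901892))
```

>>> arm_command([
  {"dx":0.0005,"dy":-0.003,"dz":-0.03,"yaw":0},
  {"dx":0,"dy":0,"dz":-0.04,"yaw":0},
  {"dx":0,"dy":0,"dz":-0.04,"yaw":0},
  {"dx":0,"dy":0,"dz":-0.04,"yaw":0},
  {"dx":0,"dy":0,"dz":-0.03,"yaw":0},
  {"dx":0,"dy":0,"dz":-0.02,"yaw":0},
  {"dx":0,"dy":0,"dz":-0.01,"yaw":0},
  {"dx":0,"dy":0,"dz":0,"yaw":0},
  {"dx":0,"dy":0,"dz":0,"yaw":0},
], gripper=0.066)

```text
t: 9.35
eef_pos: [554.5, 47.3, 104.5]
tcp_rot: [3.141, -0.001, 0.126]
ft_force: [0.7, -0.3, 0.6]
opening: 0.692
grip_force: 0.0
```

>>> arm_command([
  {"dx":0,"dy":0,"dz":-0.01,"yaw":0},
  {"dx":0,"dy":0,"dz":-0.01,"yaw":0},
  {"dx":0,"dy":0,"dz":-0.006,"yaw":0},
  {"dx":0,"dy":0,"dz":-0.002,"yaw":0},
  {"dx":0,"dy":0,"dz":0,"yaw":0},
  {"dx":0,"dy":0,"dz":0,"yaw":0},
])

```text
t: 9.95
eef_pos: [554.2, 47.1, 75.8]
tcp_rot: [3.141, -0.0, 0.125]
ft_force: [0.4, -0.4, -0.2]
opening: 0.697
grip_force: 0.0
```

Close in steps, drawing the paten out.

>>> arm_command([
  {"dx":0,"dy":0,"dz":0,"yaw":0},
  {"dx":0,"dy":0,"dz":0,"yaw":0},
  {"dx":0,"dy":0,"dz":0,"yaw":0},
], gripper=0.045)

```text
t: 10.25
eef_pos: [554.1, 47.2, 75.8]
tcp_rot: [3.142, -0.0, 0.125]
ft_force: [-0.2, 0.7, -0.3]
opening: 0.504
grip_force: 0.6
```

>>> arm_command([
  {"dx":0,"dy":0,"dz":0,"yaw":0},
  {"dx":0,"dy":0,"dz":0,"yaw":0},
  {"dx":0,"dy":0,"dz":0,"yaw":0},
], gripper=0.034)

```text
t: 10.55
eef_pos: [554.0, 47.2, 75.7]
tcp_rot: [3.142, -0.0, 0.125]
ft_force: [-1.2, 1.2, 0.1]
opening: 0.365
grip_force: 0.8
```

>>> arm_command([
  {"dx":0,"dy":0,"dz":0,"yaw":0},
  {"dx":0,"dy":0,"dz":0,"yaw":0},
  {"dx":0,"dy":0,"dz":0,"yaw":0},
], gripper=0.024)

```text
t: 10.85
eef_pos: [554.0, 47.1, 75.7]
tcp_rot: [3.142, -0.0, 0.125]
ft_force: [-0.4, 1.8, 0.5]
opening: 0.258
grip_force: 0.6
```

```bash
python3 - <<'E'
from pat import *
s=state(); d=s['eef_pos'][:2]-E0; print('tcp rack',d@X,d@Y,s['eef_pos'],s['ft_force'],s['opening']*95.1)
c=read_camera('top'); paten(c); t=c['color'][100:340,90:330]; S=read_camera('side'); paten(S); q=S['color'][180:380,120:320]
cv2.imwrite('pics/a3.png',np.hstack([cv2.resize(t,(400,400)),cv2.resize(q,(400,400))])[:,:,::-1])
E
```

```text
tcp rack -52.30871943762042 9.530421738745824 [554.04379138  47.09773708  75.66813833] [-0.41389317  1.77444223  0.50164359] 24.54092544479974Traceback (most recent call last):
  File "<stdin>", line 3, in <module>
  File "pat.py", line 8, in paten
    print('rack x %.1f..%.1f y %.1f..%.1f'%(*np.percentile(d@X,[.3,99.7]),*np.percentile(d@Y,[.3,99.7])), 'n',len(P),'z(x) slope',np.polyfit((W[m][:,:2]-E0)@X,W[m][:,2],1),circ(P))
                                             ~~~~~~~~~~~~~^^^^^^^^^^^^^^^
    return _quantile_unchecked(
        a, q, axis, out, overwrite_input, method, keepdims, weights)
    return _ureduce(a,
                    func=_quantile_ureduce_func,
    ...<5 lines>...
                    overwrite_input=overwrite_input,
                    method=method)
    r = func(a, **kwargs)
    result = _quantile(arr,
                       quantiles=q,
    ...<2 lines>...
                       out=out,
                       weights=wgt)
    slices_having_nans = np.isnan(arr[-1, ...])
                                  ~~~^^^^^^^^^
IndexError: index -1 is out of bounds for axis 0 with size 0
```

```bash
python3 - <<'E'
from pat import *
S=read_camera('side'); q=S['color'][180:380,120:320]
cv2.imwrite('pics/a3.png',cv2.resize(q,(600,600))[:,:,::-1]); paten(S)
E
```

```text
rack x -50.3..65.3 y -49.6..71.1 n 990 z(x) slope [-1.21454843e-02  7.73407639e+01] (array([544.27929343, 107.69633232]), np.float64(60.69792209562871))
```

View pics/a3.png

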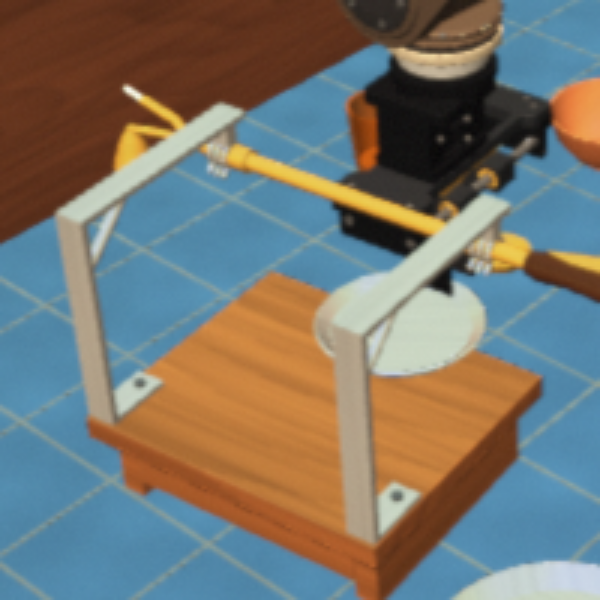

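The plate lies flat, overhanging about 50 mm, with the inner finger inside its rim and the body clear in front of the tube. Now grip.

>>> arm_command([
  {"dx":0,"dy":0,"dz":0,"yaw":0},
  {"dx":0,"dy":0,"dz":0,"yaw":0},
], gripper=0.014)

```text
t: 11.15
eef_pos: [554.0, 47.1, 75.6]
tcp_rot: [3.141, -0.0, 0.125]
ft_force: [0.4, 1.3, 0.1]
opening: 0.168
grip_force: 0.4
```

>>> arm_command([
  {"dx":0,"dy":0,"dz":0,"yaw":0},
  {"dx":0,"dy":0,"dz":0,"yaw":0},
  {"dx":0,"dy":0,"dz":0,"yaw":0},
  {"dx":0,"dy":0,"dz":0,"yaw":0},
], gripper=0.0)

```text
t: 11.55
eef_pos: [554.1, 47.0, 75.7]
tcp_rot: [3.141, -0.0, 0.125]
ft_force: [-0.7, -0.2, 1.2]
opening: 0.007
grip_force: 0.2
```

>>> arm_command([
  {"dx":0,"dy":0,"dz":0.002,"yaw":0},
  {"dx":0,"dy":0,"dz":0.003,"yaw":0},
  {"dx":0,"dy":0,"dz":0.003,"yaw":0},
  {"dx":0,"dy":0,"dz":0,"yaw":0},
  {"dx":0,"dy":0,"dz":0,"yaw":0},
])

```text
t: 12.05
eef_pos: [554.1, 47.1, 83.8]
tcp_rot: [3.141, -0.0, 0.125]
ft_force: [-0.5, 0.3, 0.2]
opening: 0.003
grip_force: 0.0
```

```bash
python3 - <<'E'
from pat import *
s=state(); d=s['eef_pos'][:2]-E0; print('tcp rack',d@X,d@Y,s['eef_pos'],s['ft_force'],s['moment'],s['opening']*95.1,s['grip_force'])
S=read_camera('side'); paten(S,z=88,hi=110)
E
```

```text
tcp rack -52.32383031880952 9.499541104766523 [554.07635469  47.08670271  83.7891306 ] [-0.48095129  0.32806538  0.16222011] [ 0.10166788  0.0312503  -0.03253837] 0.27199165051955676 0.0
rack x -69.5..69.4 y -43.8..74.7 n 1032 z(x) slope [-3.99528420e-02  7.75940151e+01] (array([540.62012246, 102.35227601]), np.float64(65.31505810668419))
```

```bash
python3 - <<'E'
from pat import *
S=read_camera('side'); q=S['color'][200:360,180:340]; paten(S)
cv2.imwrite('pics/a4.png',cv2.resize(q,(600,600))[:,:,::-1])
W=cloud(S);d=W[...,:2]-E0; h=cv2.cvtColor(S['color'],cv2.COLOR_RGB2HSV)
m=(W[...,2]>50)&(W[...,2]<84)&(h[...,1]<60)&(abs(d@Y)<90)&(d@X>-90)&(d@X<100)
for k in range(-60,80,10):
    g=m&(abs(d@X-k)<5)
    if g.any(): print(k,np.percentile(W[g][:,2],[2,50,98]).round(1),g.sum())
E
```

```text
rack x -68.0..62.6 y -50.0..69.6 n 1012 z(x) slope [-1.83668554e-02  7.73496927e+01] (array([546.35621654, 101.2842887 ]), np.float64(62.28548569890996))
-60 [74.7 74.7 74.7] 1
-50 [71.7 79.  83.1] 53
-40 [72.2 76.9 81.8] 74
-30 [71.4 76.3 83.7] 85
-20 [72.  76.4 82.9] 110
-10 [72.7 75.9 83. ] 116
0 [72.8 75.7 82.8] 109
10 [72.5 76.  82.6] 115
20 [72.6 75.5 82.6] 89
30 [71.  75.7 81.9] 80
40 [72.7 76.2 83.4] 60
50 [72.4 77.2 83.8] 44
60 [74.7 81.5 83.5] 20
```

View pics/a4.png

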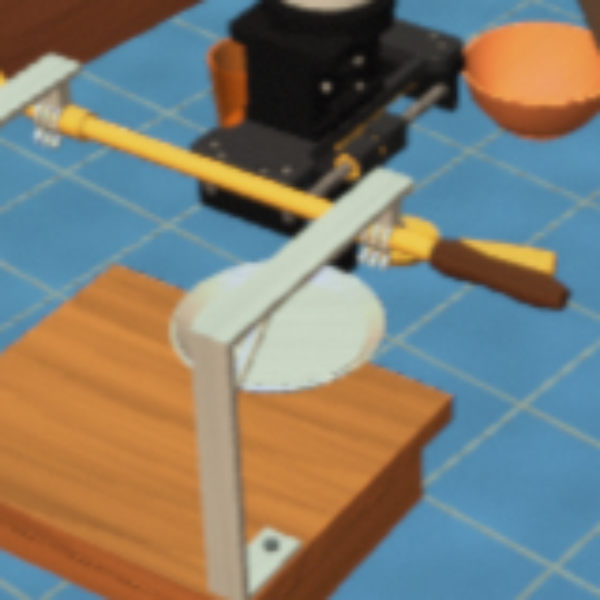

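The fingers shut over the rim: the overhang dipped as it was dragged and let the lip slip under, and the plate has settled flat again. I'll retry about 4 mm nearer the tube and lower, so the outer finger meets the rim first.

>>> arm_command([
  {"dx":0,"dy":0,"dz":0.01,"yaw":0},
  {"dx":0,"dy":0,"dz":0.01,"yaw":0},
  {"dx":-0.0005,"dy":0.0035,"dz":0,"yaw":0},
  {"dx":0,"dy":0,"dz":0,"yaw":0},
  {"dx":0,"dy":0,"dz":0,"yaw":0},
], gripper=0.036)

```text
t: 12.65
eef_pos: [553.4, 50.8, 103.6]
tcp_rot: [3.142, 0.0, 0.126]
ft_force: [0.1, 0.4, -0.3]
opening: 0.352
grip_force: 0.0
```

```bash
python3 - <<'E'
from pat import *
s=state(); d=s['eef_pos'][:2]-E0; print('tcp rack',d@X,d@Y,s['eef_pos'],s['ft_force'],s['opening']*95.1)
S=read_camera('side'); paten(S)
E
```

```text
tcp rack -48.589743725199824 9.693674254989412 [553.40577111  50.76548853 103.64333022] [ 0.11671874  0.44335483 -0.25562159] 33.46622744500201
rack x -55.0..62.6 y -50.0..69.6 n 994 z(x) slope [-5.33737960e-03  7.70380628e+01] (array([545.55116544, 104.47184668]), np.float64(60.97988323938116))
```

>>> arm_command([
  {"dx":0,"dy":0,"dz":-0.01,"yaw":0},
  {"dx":0,"dy":0,"dz":-0.01,"yaw":0},
  {"dx":0,"dy":0,"dz":-0.006,"yaw":0},
  {"dx":0,"dy":0,"dz":-0.003,"yaw":0},
  {"dx":0,"dy":0,"dz":0,"yaw":0},
  {"dx":0,"dy":0,"dz":0,"yaw":0},
])

```text
t: 13.3
eef_pos: [553.6, 50.6, 74.7]
tcp_rot: [3.142, -0.0, 0.125]
ft_force: [-0.9, -0.4, -1.0]
opening: 0.378
grip_force: 0.0
```

>>> arm_command([
  {"dx":0,"dy":0,"dz":0,"yaw":0},
  {"dx":0,"dy":0,"dz":0,"yaw":0},
  {"dx":0,"dy":0,"dz":0,"yaw":0},
], gripper=0.015)

```text
t: 13.6
eef_pos: [553.6, 50.6, 74.9]
tcp_rot: [3.141, -0.0, 0.125]
ft_force: [0.5, -0.1, -0.9]
opening: 0.191
grip_force: 0.0
```

>>> arm_command([
  {"dx":0,"dy":0,"dz":0,"yaw":0},
  {"dx":0,"dy":0,"dz":0,"yaw":0},
], gripper=0.01)

```text
t: 13.8
eef_pos: [553.5, 50.7, 74.7]
tcp_rot: [-3.142, -0.0, 0.125]
ft_force: [-0.1, 0.7, -0.3]
opening: 0.108
grip_force: 0.5
```

>>> arm_command([
  {"dx":0,"dy":0,"dz":0,"yaw":0},
  {"dx":0,"dy":0,"dz":0,"yaw":0},
], gripper=0.006)

```text
t: 14.0
eef_pos: [553.5, 50.6, 74.8]
tcp_rot: [3.142, -0.0, 0.125]
ft_force: [-1.3, -0.4, 4.5]
opening: 0.072
grip_force: 29.0
```

Gripped: 29 N at 6.8 mm. Checking how it sits.

```bash
python3 - <<'E'
from pat import *
s=state(); print(s['ft_force'],s['moment'],s['opening']*95.1,s['grip_force'])
S=read_camera('side'); paten(S); W=cloud(S);d=W[...,:2]-E0; h=cv2.cvtColor(S['color'],cv2.COLOR_RGB2HSV)
m=(W[...,2]>50)&(W[...,2]<90)&(h[...,1]<60)&(abs(d@Y-10)<40)&(d@X>-90)&(d@X<70)
for k in range(-50,80,15):
    g=m&(abs(d@X-k)<5)
    if g.any(): print(k,np.percentile(W[g][:,2],[10,50,90]).round(1),g.sum())
E
```

```text
[-1.32377291 -0.42967563  4.47341844] [0.12702281 0.24413264 0.01126404] 6.868766673103278 28.98674247299565
rack x -70.1..61.0 y -50.0..69.6 n 989 z(x) slope [4.87357365e-04 7.75908634e+01] (array([546.97434457,  99.1424577 ]), np.float64(62.333498089125165))
-50 [74.9 80.7 84. ] 36
-35 [72.1 75.1 79.2] 79
-20 [72.7 74.9 77.1] 64
-5 [72.9 75.1 77.4] 68
10 [73.8 75.4 78. ] 60
25 [74.  76.1 78. ] 55
40 [74.5 76.5 78.5] 45
55 [77.2 83.1 85.7] 24
70 [87.4 87.4 87.4] 1
```

>>> arm_command([
  {"dx":0,"dy":0,"dz":0.001,"yaw":0},
  {"dx":0,"dy":0,"dz":0.002,"yaw":0},
  {"dx":0,"dy":0,"dz":0.002,"yaw":0},
  {"dx":0,"dy":0,"dz":0,"yaw":0},
], gripper=0.002)

```text
t: 14.45
eef_pos: [553.8, 50.6, 79.9]
tcp_rot: [3.141, -0.001, 0.125]
ft_force: [0.6, 0.5, -0.1]
opening: 0.057
grip_force: 30.1
```

>>> arm_command([
  {"dx":0,"dy":0,"dz":0.003,"yaw":0},
  {"dx":0,"dy":0,"dz":0.003,"yaw":0},
  {"dx":0,"dy":0,"dz":0.004,"yaw":0},
  {"dx":0,"dy":0,"dz":0,"yaw":0},
  {"dx":0,"dy":0,"dz":0,"yaw":0},
])

```text
t: 14.95
eef_pos: [553.6, 50.5, 89.8]
tcp_rot: [3.141, -0.0, 0.125]
ft_force: [-0.4, 0.1, -0.3]
opening: 0.057
grip_force: 28.5
```

```bash
cat > tilt.py <<'E'
from pat import *
def tilt(S,lo=66,hi=120):
    W=cloud(S);d=W[...,:2]-E0; h=cv2.cvtColor(S['color'],cv2.COLOR_RGB2HSV)
    m=(W[...,2]>lo)&(W[...,2]<hi)&(h[...,1]<60)&(abs(d@Y-10)<45)&(d@X>-70)&(d@X<75)
    for k in range(-50,75,10):
        g=m&(abs(d@X-k)<5)
        if g.sum()>5: print(k,np.percentile(W[g][:,2],[10,50,90]).round(1),g.sum(),end=' | ')
    print()
E
python3 - <<'E'
from tilt import *
s=state(); print(s['ft_force'],s['moment'],s['opening']*95.1,s['grip_force'])
S=read_camera('side'); tilt(S); q=S['color'][200:360,180:340]
cv2.imwrite('pics/a5.png',cv2.resize(q,(600,600))[:,:,::-1])
E
```

```text
[-0.42897203  0.06421943 -0.31386933] [ 0.12245149  0.05499367 -0.03575784] 5.396942314080287 28.4832461587974
-50 [87.2 94.1 99.2] 39 | -40 [85.7 90.3 97.6] 96 | -30 [83.3 86.6 92.6] 98 | -20 [81.6 84.2 87.8] 85 | -10 [80.9 82.8 85.7] 81 | 0 [80.2 82.2 84.9] 87 | 10 [78.8 80.5 82.5] 85 | 20 [77.1 79.4 81.4] 67 | 30 [76.1 78.5 80.9] 75 | 40 [75.2 77.7 80.5] 60 | 50 [74.8 77.4 82.8] 43 | 60 [79.5 82.5 84.9] 20 |
```

View pics/a5.png

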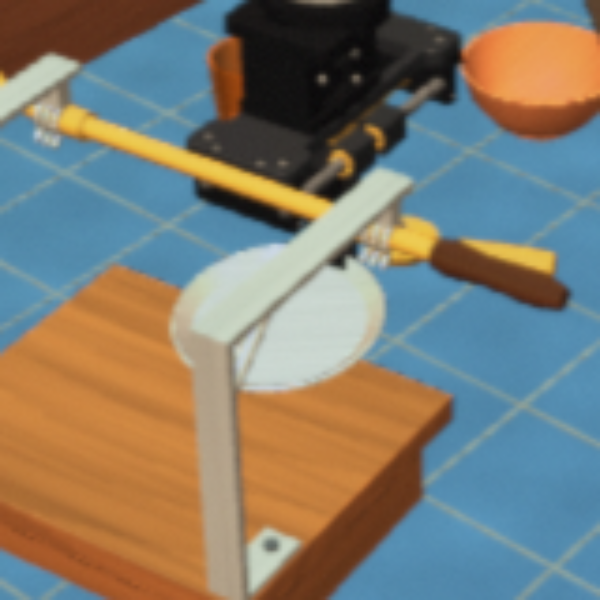

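The front rim is held, and the plate tilts about 8° with its back still resting on the board. I raise further while drawing outwards.

>>> arm_command([
  {"dx":0,"dy":-0.002,"dz":0.004,"yaw":0},
  {"dx":0.001,"dy":-0.003,"dz":0.004,"yaw":0},
  {"dx":0,"dy":-0.003,"dz":0.005,"yaw":0},
  {"dx":0.001,"dy":-0.003,"dz":0.005,"yaw":0},
  {"dx":0,"dy":-0.003,"dz":0.005,"yaw":0},
  {"dx":0.001,"dy":-0.003,"dz":0.005,"yaw":0},
  {"dx":0,"dy":0,"dz":0,"yaw":0},
  {"dx":0,"dy":0,"dz":0,"yaw":0},
])

```text
t: 15.8
eef_pos: [556.7, 33.3, 117.9]
tcp_rot: [3.141, -0.001, 0.125]
ft_force: [-0.3, -1.5, 0.4]
opening: 0.037
grip_force: 28.4
```

```bash
python3 - <<'E'
from tilt import *
s=state(); print(s['eef_pos'],s['ft_force'],s['moment'],s['opening']*95.1,s['grip_force'])
tilt(read_camera('side'),hi=140)
E
```

```text
[556.70066578  33.27534996 117.85279741] [-0.25227123 -1.48098648  0.41711415] [-0.16920521  0.00907746 -0.02167936] 3.5511129279062428 28.35002504682052
-50 [104.4 108.2 112.8] 70 | -40 [101.  104.4 108. ] 97 | -30 [ 96.3  99.6 103.2] 115 | -20 [92.2 95.1 98.4] 103 | -10 [88.4 91.8 94.9] 106 | 0 [83.7 87.7 90.6] 108 | 10 [80.2 83.1 86.7] 97 | 20 [76.4 80.2 84.8] 81 | 30 [75.3 78.8 85. ] 44 | 40 [79.1 80.7 83.9] 17 |
```

>>> arm_command([
  {"dx":0,"dy":-0.003,"dz":0.004,"yaw":0},
  {"dx":0.001,"dy":-0.003,"dz":0.004,"yaw":0},
  {"dx":0,"dy":-0.003,"dz":0.004,"yaw":0},
  {"dx":0.001,"dy":-0.003,"dz":0.004,"yaw":0},
  {"dx":0,"dy":-0.002,"dz":0.004,"yaw":0},
  {"dx":0,"dy":0,"dz":0,"yaw":0},
  {"dx":0,"dy":0,"dz":0,"yaw":0},
])

```text
t: 16.55
eef_pos: [558.7, 19.3, 137.9]
tcp_rot: [3.141, -0.001, 0.125]
ft_force: [-0.3, -2.4, 0.8]
opening: 0.028
grip_force: 28.7
```

```bash
python3 - <<'E'
from tilt import *
s=state(); print(s['eef_pos'],s['ft_force'],s['moment'],s['opening']*95.1,s['grip_force'])
tilt(read_camera('side'),hi=160)
E
```

```text
[558.71937854  19.33120511 137.92277538] [-0.29671609 -2.35593795  0.84238144] [-0.23625086 -0.02551866  0.01560306] 2.6660284390646507 28.709322737360026
-50 [106.8 110.3 113.4] 66 | -40 [100.3 104.1 108.4] 104 | -30 [ 93.8  98.5 103. ] 133 | -20 [87.  91.6 95.7] 127 | -10 [80.7 85.  88.9] 123 | 0 [75.  79.8 86.5] 95 | 10 [74.5 77.7 83.5] 51 |
```

The grip works, but the lip is creeping out as the plate tilts (opening down to 2.7 mm, about 2 mm engaged at 32°). Going on would drop it, so I take it back onto the board.

>>> arm_command([
  {"dx":-0.001,"dy":0.006,"dz":-0.001,"yaw":0},
  {"dx":-0.001,"dy":0.008,"dz":-0.002,"yaw":0},
  {"dx":-0.001,"dy":0.008,"dz":-0.003,"yaw":0},
  {"dx":-0.001,"dy":0.007,"dz":-0.004,"yaw":0},
  {"dx":0,"dy":0.002,"dz":-0.006,"yaw":0},
  {"dx":0,"dy":0,"dz":-0.006,"yaw":0},
])

```text
t: 17.2
eef_pos: [554.4, 51.1, 115.1]
tcp_rot: [3.141, 0.0, 0.126]
ft_force: [0.5, -2.2, 1.9]
opening: 0.038
grip_force: 33.9
```

```bash
python3 - <<'E'
from tilt import *
s=state(); print(s['eef_pos'],(s['eef_pos'][:2]-E0)@X,s['ft_force'],s['moment'],s['opening']*95.1,s['grip_force'])
tilt(read_camera('side'),hi=160)
E
```

```text
[554.43993959  51.09416006 115.10226567] -48.396173734855786 [ 0.51561665 -2.23419859  1.87778352] [-0.19398994 -0.00650832  0.01037703] 3.616741299983189 33.884708592959214
-50 [109.5 144.5 157.6] 35 | -40 [106.1 114.  155. ] 135 | -30 [101.5 105.8 111.6] 118 | -20 [ 97.9 101.  104.6] 105 | -10 [ 94.4  97.4 100.3] 99 | 0 [90.4 93.6 97.3] 114 | 10 [86.7 90.2 93.2] 107 | 20 [82.6 85.9 89.3] 97 | 30 [78.3 82.5 85.2] 81 | 40 [76.2 80.1 84.8] 67 | 50 [76.2 80.5 85.4] 35 | 60 [78.8 81.9 83.3] 9 |
```

On the way back the opening follows the same curve against tilt (3.6 mm at 21°). So the contact isn't slipping: the opening just changes with angle, and the grip is sound. I lift out again and continue.

>>> arm_command([
  {"dx":0,"dy":-0.002,"dz":0.005,"yaw":0},
  {"dx":0.001,"dy":-0.004,"dz":0.006,"yaw":0},
  {"dx":0,"dy":-0.004,"dz":0.006,"yaw":0},
  {"dx":0.001,"dy":-0.004,"dz":0.006,"yaw":0},
  {"dx":0,"dy":-0.004,"dz":0.006,"yaw":0},
  {"dx":0.001,"dy":-0.004,"dz":0.006,"yaw":0},
  {"dx":0,"dy":-0.002,"dz":0.004,"yaw":0},
  {"dx":0,"dy":0,"dz":0,"yaw":0},
], gripper=0.0)

```text
t: 18.05
eef_pos: [557.8, 26.2, 155.3]
tcp_rot: [3.141, -0.001, 0.125]
ft_force: [-0.1, -0.5, -1.8]
opening: 0.021
grip_force: 30.0
```

```bash
python3 - <<'E'
from tilt import *
s=state(); print(s['eef_pos'],(s['eef_pos'][:2]-E0)@X,s['ft_force'],s['moment'],s['opening']*95.1,s['grip_force'])
tilt(read_camera('side'),hi=140)
E
```

```text
[557.76510833  26.18229771 155.26723609] -73.52688923010543 [-0.10160514 -0.49668846 -1.75541716] [-0.07169849 -0.05226564  0.00088785] 2.0412118628984386 30.00850036740303
-50 [116.3 117.  132. ] 12 | -40 [105.4 112.7 117.7] 124 | -30 [ 96.1 102.1 108.8] 156 | -20 [86.2 92.4 97.6] 152 | -10 [77.9 83.  88.8] 133 | 0 [74.9 77.6 83.2] 71 | 10 [73.3 76.  77.9] 14 |
```

Now aligned at about 44°, with the wrist taking the weight. I carry it up and out.

>>> arm_command([
  {"dx":0,"dy":-0.004,"dz":0.005,"yaw":0},
  {"dx":0.001,"dy":-0.008,"dz":0.008,"yaw":0},
  {"dx":0.001,"dy":-0.012,"dz":0.012,"yaw":0},
  {"dx":0,"dy":-0.012,"dz":0.015,"yaw":0},
  {"dx":0,"dy":-0.012,"dz":0.02,"yaw":0},
  {"dx":0,"dy":-0.012,"dz":0.02,"yaw":0},
  {"dx":0,"dy":-0.01,"dz":0.02,"yaw":0},
  {"dx":0,"dy":-0.005,"dz":0.01,"yaw":0},
  {"dx":0,"dy":0,"dz":0,"yaw":0},
])

```text
t: 19.0
eef_pos: [559.9, -49.4, 266.2]
tcp_rot: [3.141, -0.003, 0.124]
ft_force: [0.8, 0.2, -2.6]
opening: 0.027
grip_force: 30.5
```

```bash
python3 - <<'E'
from pat import *
s=state(); print(s['eef_pos'],s['ft_force'],s['moment'],s['opening']*95.1,s['grip_force'])
S=read_camera('side'); save(S,'a6.png')
W=cloud(S); h=cv2.cvtColor(S['color'],cv2.COLOR_RGB2HSV); p=s['eef_pos']
d=W[...,:2]-p[:2]; m=(h[...,1]<60)&(W[...,2]>150)&(W[...,2]<290)&(d@X>-10)&(d@X<110)&(abs(d@Y)<60)
for k in range(0,110,10):
    g=m&(abs(d@X-k)<5)
    if g.sum()>5: print(k,np.percentile(W[g][:,2],[10,50,90]).round(1),g.sum(),end=' | ')
E
```

```text
[559.90518433 -49.44148411 266.23290583] [ 0.75229726  0.16368546 -2.62105531] [-0.0379025   0.08588743  0.00902291] 2.532903974899619 30.543288757035043
0 [251.7 259.6 276.3] 236 | 10 [240.1 247.5 262.3] 328 | 20 [227.9 234.9 243.3] 344 | 30 [215.5 223.2 230.3] 343 | 40 [204.8 211.7 218.6] 323 | 50 [193.3 200.3 207.8] 311 | 60 [184.3 190.6 199.3] 212 | 70 [180.3 183.8 189.8] 104 | 80 [180.  181.8 184.7] 17 |
```

View pics/a6.png

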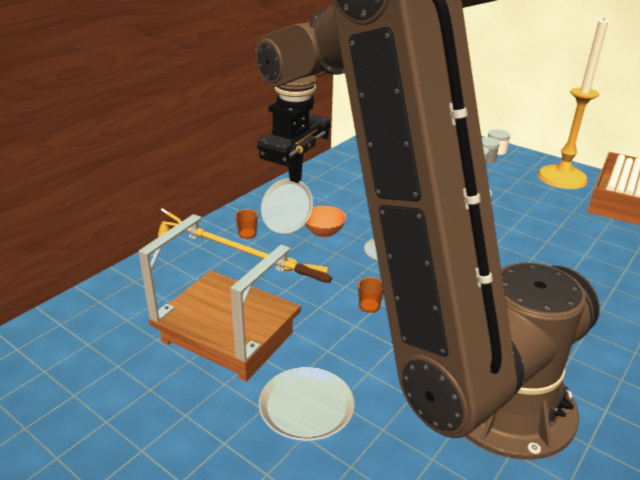

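Held steady, with the plate hanging at about 48° below the fingers at px (287,205). At the chalice, the plate's far floor edge will land on the far side of the rim so the force stays near vertical. I'll then rotate it level and slide the last centimetre to centre.

>>> arm_command([
  {"dx":0,"dy":-0.005,"dz":0.012,"yaw":0},
  {"dx":-0.003,"dy":-0.01,"dz":0.012,"yaw":0},
  {"dx":-0.005,"dy":-0.015,"dz":0,"yaw":0},
  {"dx":-0.007,"dy":-0.02,"dz":0,"yaw":0},
  {"dx":-0.007,"dy":-0.02,"dz":0,"yaw":0},
  {"dx":-0.007,"dy":-0.02,"dz":0,"yaw":0},
  {"dx":-0.007,"dy":-0.02,"dz":0,"yaw":0},
  {"dx":-0.007,"dy":-0.02,"dz":0,"yaw":0},
  {"dx":-0.007,"dy":-0.02,"dz":0,"yaw":0},
  {"dx":-0.007,"dy":-0.02,"dz":0,"yaw":0},
  {"dx":-0.007,"dy":-0.02,"dz":0,"yaw":0},
  {"dx":-0.007,"dy":-0.02,"dz":0,"yaw":0},
  {"dx":-0.007,"dy":-0.02,"dz":0,"yaw":0},
  {"dx":-0.006,"dy":-0.02,"dz":0,"yaw":0},
  {"dx":-0.005,"dy":-0.015,"dz":0,"yaw":0},
  {"dx":-0.003,"dy":-0.01,"dz":0,"yaw":0},
  {"dx":0,"dy":0,"dz":0,"yaw":0},
  {"dx":0,"dy":0,"dz":0,"yaw":0},
])

```text
t: 20.85
eef_pos: [467.5, -323.2, 288.6]
tcp_rot: [-3.141, 0.0, 0.125]
ft_force: [1.3, 0.1, -2.2]
opening: 0.028
grip_force: 30.4
```

```bash
cat > ch.py <<'E'
from pat import *
C=np.array([464.,-294.])
def prof(cam='top',lo=150,hi=300,pr=True):
    s=state(); c=read_camera(cam); W=cloud(c); h=cv2.cvtColor(c['color'],cv2.COLOR_RGB2HSV); d=W[...,:2]-C
    m=(h[...,1]<60)&(W[...,2]>lo)&(W[...,2]<hi)&(abs(d@X)<120)&(abs(d@Y)<66)
    print('tcp rel C along X %.1f Y %.1f z %.1f'%(*[(s['eef_pos'][:2]-C)@v for v in(X,Y)],s['eef_pos'][2]),'F',s['ft_force'].round(1),'open %.2f grip %.1f t %.2f'%(s['opening']*95.1,s['grip_force'],s['t']))
    for k in range(-70,90,10):
        g=m&(abs(d@X-k)<5)
        if g.sum()>5: print(k,np.percentile(W[g][:,2],[10,50,90]).round(1),'y',np.percentile((d@Y)[g],[2,98]).round(),g.sum())
    return c
E
python3 - <<'E'
from ch import *
prof('top')
E
```

```text
tcp rel C along X -29.4 Y 0.3 z 288.6 F [ 1.3  0.1 -2.2] open 2.70 grip 30.4 t 20.85
-20 [264.8 275.8 282.1] y [-47. -36.] 38
-10 [255.1 262.4 270.7] y [-56. -37.] 91
0 [243.7 250.7 259.4] y [-60. -44.] 75
10 [232.6 239.2 248.4] y [-62. -44.] 83
20 [217.4 221.3 232. ] y [-60.  44.] 205
30 [208.  214.6 221.7] y [-53.  49.] 389
40 [202.4 206.2 213.1] y [-44.  40.] 269
50 [200.9 203.4 206.4] y [-25.  22.] 70
```

>>> arm_command([
  {"dx":0,"dy":-0.001,"dz":-0.01,"yaw":0},
  {"dx":0,"dy":-0.001,"dz":-0.01,"yaw":0},
  {"dx":0,"dy":0,"dz":-0.008,"yaw":0},
  {"dx":0,"dy":0,"dz":-0.004,"yaw":0},
  {"dx":0,"dy":0,"dz":-0.002,"yaw":0},
  {"dx":0,"dy":0,"dz":-0.002,"yaw":0},
  {"dx":0,"dy":0,"dz":0,"yaw":0},
  {"dx":0,"dy":0,"dz":0,"yaw":0},
])

```text
t: 21.7
eef_pos: [467.6, -325.4, 252.9]
tcp_rot: [3.141, -0.0, 0.125]
ft_force: [-0.6, 0.3, -2.2]
opening: 0.029
grip_force: 30.3
```

>>> arm_command([
  {"dx":0,"dy":0,"dz":-0.002,"yaw":0},
  {"dx":0,"dy":0,"dz":-0.001,"yaw":0},
  {"dx":0,"dy":0,"dz":0,"yaw":0},
])

```text
t: 22.0
eef_pos: [467.5, -325.3, 249.5]
tcp_rot: [-3.141, 0.0, 0.125]
ft_force: [1.1, 0.1, -1.5]
opening: 0.028
grip_force: 30.1
```

```bash
python3 - <<'E'
from ch import *
prof('top',lo=160)
E
```

```text
tcp rel C along X -31.5 Y 0.6 z 249.5 F [ 1.1  0.1 -1.5] open 2.66 grip 30.1 t 22.00
-20 [227.9 236.3 244.3] y [-49. -36.] 50
-10 [214.8 221.4 231.3] y [-56. -36.] 86
0 [205.6 211.6 220.9] y [-60. -43.] 70
10 [195.7 202.2 210.5] y [-62. -43.] 71
20 [181.8 185.6 196.3] y [-59.  45.] 198
30 [173.3 178.9 185.7] y [-52.  50.] 368
40 [166.6 170.8 177.7] y [-44.  42.] 260
50 [165.3 168.  171.2] y [-30.  28.] 98
```

>>> arm_command([
  {"dx":0,"dy":0,"dz":-0.001,"yaw":0},
  {"dx":0,"dy":0,"dz":-0.001,"yaw":0},
  {"dx":0,"dy":0,"dz":0,"yaw":0},
])

```text
t: 22.35
eef_pos: [467.5, -325.3, 247.5]
tcp_rot: [-3.141, 0.0, 0.125]
ft_force: [-0.2, 0.6, -1.7]
opening: 0.027
grip_force: 30.0
```

>>> arm_command([
  {"dx":0,"dy":0,"dz":-0.001,"yaw":0},
  {"dx":0,"dy":0,"dz":-0.001,"yaw":0},
  {"dx":0,"dy":0,"dz":0,"yaw":0},
])

```text
t: 22.65
eef_pos: [467.5, -325.3, 245.5]
tcp_rot: [-3.141, 0.0, 0.125]
ft_force: [-0.1, -0.1, -1.4]
opening: 0.025
grip_force: 30.0
```

>>> arm_command([
  {"dx":0,"dy":0,"dz":-0.001,"yaw":0},
  {"dx":0,"dy":0,"dz":-0.001,"yaw":0},
  {"dx":0,"dy":0,"dz":0,"yaw":0},
])

```text
t: 22.95
eef_pos: [467.5, -325.4, 243.5]
tcp_rot: [-3.142, 0.0, 0.125]
ft_force: [-0.1, 1.1, -1.4]
opening: 0.03
grip_force: 30.0
```

>>> arm_command([
  {"dx":0,"dy":-0.002,"dz":-0.001,"yaw":0},
  {"dx":0.0005,"dy":-0.002,"dz":-0.001,"yaw":0},
  {"dx":0,"dy":-0.002,"dz":-0.001,"yaw":0},
  {"dx":0.0005,"dy":-0.002,"dz":-0.0015,"yaw":0},
  {"dx":0,"dy":0,"dz":0,"yaw":0},
])

```text
t: 23.45
eef_pos: [468.5, -333.6, 238.9]
tcp_rot: [-3.141, 0.0, 0.125]
ft_force: [-0.1, 1.1, -0.8]
opening: 0.027
grip_force: 30.5
```

```bash
python3 - <<'E'
from ch import *
c=prof('top',lo=160)
W=cloud(c); h=cv2.cvtColor(c['color'],cv2.COLOR_RGB2HSV); d=W[...,:2]-C
m=(h[...,1]<60)&(W[...,2]>3)&(W[...,2]<25)&(np.hypot(d[...,0],d[...,1])<80); print('foot',m.sum(),cv2.minEnclosingCircle(W[m][:,:2].astype(np.float32)))
E
```

```text
tcp rel C along X -39.9 Y 0.6 z 238.9 F [-0.1  1.1 -0.8] open 2.61 grip 30.5 t 23.45
-30 [222.7 230.2 235.5] y [-45. -36.] 29
-20 [213.1 219.3 227.9] y [-53. -36.] 70
-10 [205.1 211.7 219. ] y [-59. -41.] 72
0 [196.6 202.5 210.2] y [-61. -43.] 73
10 [185.7 190.6 200.6] y [-61.  45.] 100
20 [179.  183.6 189. ] y [-57.  53.] 395
30 [171.1 175.8 183.5] y [-52.  50.] 350
40 [165.9 169.9 176.6] y [-44.  41.] 259
50 [165.2 167.8 171.2] y [-30.  29.] 117
foot 599 ((470.1031494140625, -281.6181945800781), 65.62297058105469)
```

Plate is levelling about the rim contact (42°) with very low force. I continue along the arc.

>>> arm_command([
  {"dx":0.0005,"dy":-0.002,"dz":-0.002,"yaw":0},
  {"dx":0,"dy":-0.002,"dz":-0.002,"yaw":0},
  {"dx":0.0005,"dy":-0.002,"dz":-0.0025,"yaw":0},
  {"dx":0,"dy":-0.002,"dz":-0.0025,"yaw":0},
  {"dx":0.0005,"dy":-0.002,"dz":-0.002,"yaw":0},
  {"dx":0,"dy":-0.002,"dz":-0.0025,"yaw":0},
  {"dx":0.0005,"dy":-0.002,"dz":-0.0025,"yaw":0},
  {"dx":0,"dy":0,"dz":0,"yaw":0},
])

```text
t: 24.3
eef_pos: [470.5, -347.6, 222.7]
tcp_rot: [-3.141, 0.0, 0.125]
ft_force: [0.7, 1.4, -0.0]
opening: 0.03
grip_force: 32.0
```

```bash
python3 - <<'E'
from ch import *
c=prof('top',lo=160)
E
```

```text
tcp rel C along X -54.0 Y 0.4 z 222.7 F [ 0.7  1.4 -0. ] open 2.81 grip 32.0 t 24.30
-40 [210.3 216.4 219. ] y [-46. -35.] 38
-30 [202.8 208.2 214.7] y [-54. -36.] 62
-20 [197.9 201.3 207.9] y [-58. -43.] 63
-10 [190.5 196.1 202.7] y [-62. -43.] 71
0 [183.8 187.3 195.3] y [-61.  59.] 195
10 [179.5 183.3 188.6] y [-58.  57.] 399
20 [174.8 178.2 183.9] y [-55.  53.] 355
30 [169.7 173.3 179. ] y [-50.  47.] 313
40 [166.4 170.3 175.3] y [-41.  38.] 230
50 [167.3 170.1 173.2] y [-27.  26.] 98
```

>>> arm_command([
  {"dx":0.0005,"dy":-0.001,"dz":-0.003,"yaw":0},
  {"dx":0,"dy":-0.001,"dz":-0.003,"yaw":0},
  {"dx":0,"dy":-0.001,"dz":-0.003,"yaw":0},
  {"dx":0,"dy":-0.001,"dz":-0.003,"yaw":0},
  {"dx":0.0005,"dy":-0.001,"dz":-0.003,"yaw":0},
  {"dx":0,"dy":-0.0005,"dz":-0.003,"yaw":0},
  {"dx":0,"dy":-0.0005,"dz":-0.003,"yaw":0},
  {"dx":0,"dy":0,"dz":-0.003,"yaw":0},
  {"dx":0,"dy":0,"dz":-0.003,"yaw":0},
  {"dx":0,"dy":0,"dz":0,"yaw":0},
])

```text
t: 25.35
eef_pos: [471.4, -353.2, 195.7]
tcp_rot: [-3.141, 0.0, 0.125]
ft_force: [-0.5, 0.4, 0.3]
opening: 0.031
grip_force: 33.0
```

```bash
python3 - <<'E'
from ch import *
c=prof('top',lo=160)
E
```

```text
tcp rel C along X -59.7 Y 0.2 z 195.7 F [-0.5  0.4  0.3] open 2.95 grip 33.0 t 25.35
-50 [192.5 193.7 196.2] y [-42. -36.] 10
-40 [185.1 189.6 195.5] y [-49. -36.] 45
-30 [182.7 188.6 289. ] y [-56. -29.] 65
-20 [179.3 184.9 289.7] y [-60. -29.] 75
-10 [177.  182.  288.1] y [-61.  59.] 96
0 [173.7 176.7 183.4] y [-61.  58.] 263
10 [172.  174.9 178.9] y [-59.  57.] 375
20 [169.4 172.4 177.4] y [-56.  53.] 340
30 [167.4 170.2 176.1] y [-51.  48.] 312
40 [165.7 168.9 174.1] y [-44.  42.] 246
50 [167.3 170.5 174. ] y [-34.  31.] 164
60 [170.7 172.4 174.4] y [-18.  12.] 25
```

>>> arm_command([
  {"dx":0,"dy":0,"dz":-0.003,"yaw":0},
  {"dx":0,"dy":0,"dz":-0.003,"yaw":0},
  {"dx":0,"dy":0.0005,"dz":-0.003,"yaw":0},
  {"dx":0,"dy":0,"dz":-0.003,"yaw":0},
  {"dx":0,"dy":0.0005,"dz":-0.002,"yaw":0},
  {"dx":0,"dy":0,"dz":-0.002,"yaw":0},
  {"dx":0,"dy":0,"dz":0,"yaw":0},
])

```text
t: 26.1
eef_pos: [471.4, -352.3, 179.9]
tcp_rot: [-3.141, 0.0, 0.125]
ft_force: [1.0, -0.9, 0.9]
opening: 0.032
grip_force: 32.9
```

```bash
python3 - <<'E'
from ch import *
c=prof('top',lo=160)
E
```

```text
tcp rel C along X -58.8 Y 0.1 z 179.9 F [ 1.  -0.9  0.9] open 3.01 grip 32.9 t 26.10
-50 [178.6 180.  181.5] y [-41. -35.] 11
-40 [173.4 178.5 182.1] y [-49. -36.] 38
-30 [172.4 176.2 272.6] y [-55. -30.] 63
-20 [170.7 176.  273.7] y [-59. -29.] 67
-10 [170.4 176.  298.8] y [-62.  58.] 109
0 [168.5 172.7 299.2] y [-61.  58.] 197
10 [167.6 170.6 298.5] y [-59.  56.] 415
20 [167.2 170.7 299.1] y [-56.  54.] 419
30 [167.1 170.5 298.9] y [-53.  49.] 430
40 [165.9 169.  174.8] y [-48.  43.] 257
50 [166.7 170.4 175. ] y [-38.  35.] 197
60 [171.8 174.8 176.6] y [-25.  21.] 74
```

>>> arm_command([
  {"dx":0,"dy":0,"dz":-0.002,"yaw":0},
  {"dx":0,"dy":0,"dz":-0.002,"yaw":0},
  {"dx":0,"dy":0,"dz":-0.001,"yaw":0},
  {"dx":0,"dy":0,"dz":-0.001,"yaw":0},
  {"dx":0,"dy":0,"dz":0,"yaw":0},
])

```text
t: 26.65
eef_pos: [471.6, -352.5, 174.4]
tcp_rot: [3.141, -0.0, 0.125]
ft_force: [-0.2, -1.1, 2.8]
opening: 0.035
grip_force: 34.2
```

>>> arm_command([
  {"dx":0,"dy":0,"dz":-0.001,"yaw":0},
  {"dx":0,"dy":0,"dz":-0.001,"yaw":0},
  {"dx":0,"dy":0,"dz":0,"yaw":0},
])

```text
t: 26.95
eef_pos: [471.8, -353.0, 173.1]
tcp_rot: [3.14, -0.001, 0.125]
ft_force: [-2.4, -2.2, 10.9]
opening: 0.034
grip_force: 37.2
```

```bash
cat >> ch.py <<'E'
def disc(c,z=177.):
    """plate circle relative to C (X,Y) in top view, grey points near z"""
    W=cloud(c); h=cv2.cvtColor(c['color'],cv2.COLOR_RGB2HSV); d=W[...,:2]-C
    m=(h[...,1]<60)&(W[...,2]>160)&(W[...,2]<190)&(np.hypot(d[...,0],d[...,1])<80)
    L=cv2.connectedComponentsWithStats(m.astype(np.uint8)); m=np.isin(L[1],[i for i in range(1,L[0]) if L[2][i,4]>60])
    v,u=np.nonzero(m); P=world(c,u,v,z)[:,:2]-C; hull=P[cv2.convexHull(P.astype(np.float32),returnPoints=False).ravel()]
    far=hull[hull@X>5]; q,r=circ(far); q62=None
    from scipy.optimize import least_squares
    f=least_squares(lambda p:np.hypot(*(far-p).T)-61.5,q,loss='soft_l1').x
    print('disc X %.1f Y %.1f r %.1f | fixed-r X %.1f Y %.1f'%(q@X,q@Y,r,f@X,f@Y))
E
python3 - <<'E'
from ch import *
c=prof('top',lo=160,hi=195); disc(c)
E
```

```text
tcp rel C along X -59.5 Y -0.2 z 173.1 F [-2.4 -2.2 10.9] open 3.22 grip 37.2 t 26.95
-50 [172.7 174.5 176.2] y [-42. -36.] 8
-40 [168.5 173.  177.2] y [-49. -36.] 41
-30 [167.2 171.6 176.7] y [-56. -37.] 55
-20 [167.9 171.1 177.5] y [-59. -42.] 52
-10 [167.4 172.2 177.2] y [-62.  59.] 73
0 [168.3 171.3 177.2] y [-62.  59.] 129
10 [168.3 170.9 175.2] y [-59.  57.] 341
20 [168.7 171.6 176.7] y [-57.  54.] 328
30 [169.3 172.1 177.1] y [-52.  50.] 307
40 [169.8 172.6 178.3] y [-46.  43.] 254
50 [171.4 175.4 180.6] y [-37.  33.] 180
60 [178.3 180.6 182.3] y [-23.  22.] 65
disc X -1.2 Y -1.4 r 61.5 | fixed-r X -1.1 Y -1.4
```

Level and centred within 2 mm, but pressing at 11 N. I ease up 1 mm, then let go.

>>> arm_command([
  {"dx":0,"dy":0,"dz":0.001,"yaw":0},
  {"dx":0,"dy":0,"dz":0,"yaw":0},
])

```text
t: 27.2
eef_pos: [471.7, -352.7, 174.0]
tcp_rot: [3.14, -0.001, 0.125]
ft_force: [-1.7, -1.3, 8.3]
opening: 0.035
grip_force: 35.0
```

>>> arm_command([
  {"dx":0,"dy":0,"dz":0,"yaw":0},
  {"dx":0,"dy":0,"dz":0,"yaw":0},
], gripper=0.006)

```text
t: 27.4
eef_pos: [471.7, -352.5, 173.5]
tcp_rot: [3.141, -0.0, 0.125]
ft_force: [-0.2, -1.2, 4.3]
opening: 0.058
grip_force: 1.8
```

>>> arm_command([
  {"dx":0,"dy":0,"dz":0,"yaw":0},
  {"dx":0,"dy":0,"dz":0,"yaw":0},
  {"dx":0,"dy":0,"dz":0,"yaw":0},
], gripper=0.03)

```text
t: 27.7
eef_pos: [471.4, -352.2, 172.8]
tcp_rot: [-3.141, 0.001, 0.125]
ft_force: [0.1, 0.4, 0.5]
opening: 0.255
grip_force: 0.0
```

```bash
python3 - <<'E'
from ch import *
c=prof('top',lo=160,hi=195); disc(c)
E
```

```text
tcp rel C along X -58.6 Y 0.1 z 172.8 F [0.1 0.4 0.5] open 24.23 grip 0.0 t 27.70
-40 [169.7 173.6 176.6] y [-49. -36.] 38
-30 [167.3 172.8 177. ] y [-56. -37.] 57
-20 [166.7 171.6 176.8] y [-59. -42.] 53
-10 [166.6 170.8 175.2] y [-60.  59.] 73
0 [166.5 170.  176.1] y [-62.  59.] 127
10 [165.9 168.4 173. ] y [-60.  57.] 337
20 [166.1 168.8 173.6] y [-57.  55.] 332
30 [166.4 169.2 174.5] y [-54.  50.] 313
40 [166.2 169.  175.1] y [-48.  44.] 261
50 [167.4 171.1 177.3] y [-38.  35.] 186
60 [173.2 175.8 178.5] y [-23.  23.] 75
disc X 0.6 Y -1.5 r 61.2 | fixed-r X 0.2 Y -1.5
```

Released with no load. Rise and look.

>>> arm_command([
  {"dx":0,"dy":0,"dz":0.005,"yaw":0},
  {"dx":0,"dy":0,"dz":0.01,"yaw":0},
  {"dx":0,"dy":0,"dz":0.03,"yaw":0},
  {"dx":0,"dy":0,"dz":0.04,"yaw":0},
  {"dx":0,"dy":0,"dz":0.03,"yaw":0},
  {"dx":0,"dy":-0.04,"dz":0.01,"yaw":0},
  {"dx":0,"dy":-0.05,"dz":0,"yaw":0},
  {"dx":0,"dy":-0.05,"dz":0,"yaw":0},
  {"dx":0,"dy":-0.04,"dz":0,"yaw":0},
  {"dx":0,"dy":0,"dz":0,"yaw":0},
  {"dx":0,"dy":0,"dz":0,"yaw":0},
])

```text
t: 28.85
eef_pos: [471.1, -532.8, 298.1]
tcp_rot: [-3.141, 0.0, 0.124]
ft_force: [0.3, 0.1, 0.7]
opening: 0.315
grip_force: 0.0
```

```bash
python3 - <<'E'
from ch import *
c=prof('top',lo=150,hi=195); disc(c)
W=cloud(c); h=cv2.cvtColor(c['color'],cv2.COLOR_RGB2HSV); d=W[...,:2]-C
m=(h[...,1]<60)&(W[...,2]>166)&(W[...,2]<175)&(np.hypot(d[...,0],d[...,1])<45)
P=W[m]; A=np.c_[P[:,:2]-C,np.ones(len(P))]; k=np.linalg.lstsq(A,P[:,2],rcond=None)[0]; print('plane slopes deg',np.degrees(k[:2]),k[2])
m=(h[...,1]<60)&(W[...,2]>2)&(W[...,2]<25)&(np.hypot(d[...,0],d[...,1])<75); v,u=np.nonzero(m); Q=W[m][:,:2]; Q=Q[Q[:,1]>-293]; print('foot',len(Q),circ(Q))
save(c,'end_top.png'); S=read_camera('side'); q=S['color']
cv2.imwrite('pics/end.png',np.hstack([c['color'][60:420,100:560][:, :460],cv2.resize(q[150:350,330:510],(324,360))])[:,:,::-1])
E
```

```text
tcp rel C along X -237.7 Y 23.5 z 298.1 F [0.3 0.1 0.7] open 29.93 grip 0.0 t 28.85
-60 [172.5 175.7 178.7] y [-23.  21.] 68
-50 [167.9 172.1 176.5] y [-36.  33.] 230
-40 [166.7 169.4 175.1] y [-47.  43.] 289
-30 [166.3 169.3 174.1] y [-52.  49.] 317
-20 [166.3 169.1 173.7] y [-57.  54.] 335
-10 [166.2 168.8 173.1] y [-58.  57.] 356
0 [166.1 168.8 173. ] y [-60.  58.] 348
10 [166.3 168.8 173.2] y [-60.  57.] 345
20 [166.5 168.9 173.8] y [-57.  55.] 334
30 [166.2 169.2 173.9] y [-53.  50.] 312
40 [166.3 169.1 175. ] y [-48.  44.] 259
50 [166.9 171.4 176.1] y [-38.  35.] 185
60 [173.3 176.4 178.7] y [-25.  23.] 78
disc X 0.7 Y -1.5 r 61.2 | fixed-r X 0.3 Y -1.5
plane slopes deg [ 0.27433408 -0.05584158] 168.74289499524863
foot 443 (array([ 463.96901426, -287.55392545]), np.float64(53.206185670606224))
```

View pics/end.png

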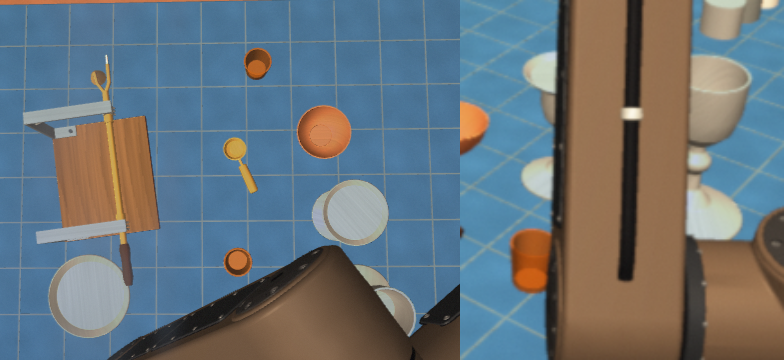

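The paten lies level on the small chalice, at (356,212) in the crop. The chalice foot's left edge is still at px 412, as at the start, so it hasn't moved. Nothing else has moved either.

```bash
python3 -c "
from cell import *
print(job_done())"
```

```text
the job is handed in; nothing more can be done
None
```

The paten was slid out, taken by its front rim and set level (within 0.3°) on the small chalice, about 1.5 mm off centre, then released and handed in at about 29 s; the first grip slipped off the rim and had to be retried, and the plate hung at about 45° while carried.

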